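Hold the amber reference cell in the light gauge

ROBOT

A 7-joint arm with a two-finger parallel gripper is mounted at the origin on a cart in front of the work surface, level with it; the furniture and walls round the work are solid. World frame = base frame: x ahead of the robot, y to its left, z up, the work surface at z = 0. Lengths are in m, angles in rad, forces in N, time in s.
With the tool pointing down it reaches from about 0.425 to 0.875 m from the base axis. Payload 8.4 kg.
Tool frame: the origin (TCP) lies at the very end of the fingers, on their centre line; the grasp point (between the pads) lies r.grasp_offset behind it (r.grasp_offset is the distance from the TCP to the grasp point, in m); z points along the fingers, y is the line along which they close (so a half turn about z gives the same grasp; the last joint's range is limited). The gripper opens to 87 mm and grips with 3 to 60 N. Pads are 19 mm wide; open, the fingers measure 117 mm over their backs; the gripper's body (75 mm by 190 mm) begins 51 mm behind the grasp point.
Start: joints at [-1.363, 0.333, 0.04, 1.465, -0.013, 1.343, -0.059], TCP at [0.196, 0.62, 0.223] pointing down, gripper open.
Joint ranges: [-2.58, 2.58], [-0.38, 2.09], [-1.3, 1.39], [0.25, 2.4], [-1.5, 4.64], [0.08, 2.09], [-2.65, 2.65]. Speed limits (rad/s): [2.22, 2.22, 2.79, 2.79, 3.14, 3.14, 3.14].

INTERFACE

Orientations are given as a unit quaternion [w, x, y, z].
In Python, from bench import r, viewer gives the robot as it stands. The module is installed in compiled form; this text tells all that it offers.
- The arm moves only by the tool drive_tool, never from a script. Its argument "commands" is a list of rows, each a list of 7 numbers: the turn, a rotation vector about the tool's x, y, z in rad, then the shift along the tool's x, y, z in m, then the opening, from -1 (shut) to 1 (fully open), so that 0 is half open. In form: [[rx, ry, rz, x, y, z, jaw], ...]. A call has 1 to 12 rows; each row is the pose to reach, as a shift and turn from the pose commanded when the call began, along the tool's axes at that moment; what a row does not reach only later rows make up. A row lasts 1/10 s, in which the tool goes at most 50 mm and 8.59 degrees, less where a joint would pass 70% of its speed; a pose out of reach is approached as far as the arm can. A call with a gripper value outside its range is refused whole. The fingers move at their own pace and stop on an object; "grip_force" is the grip in N (left out, the last holds). Time passes only in rows, so rows that repeat a pose let the fingers close. It gives the time, the measured TCP pose, the force, the opening and the grip force at its end, in the units of the state.
- r.sense(): the state, without advancing time (a new reading comes with each control period).
- viewer.get_image(name): name is "side" or "top" or "wrist"; returns (picture, depth): 384x512x3 uint8, blue, green, red; 384x512 float32, m along the optical axis (not along the pixel's ray), 0 where there is no reading.
- viewer.camera_model(name): a dict with "fov_y" (degrees; the focal length in pixels is half the picture's height over the tangent of half this angle, whatever the lens; pixels are square), "cx", "cy" (the principal point, pixels), "R" (3x3) and "t" (3): a world point X has camera coordinates R X + t; the wrist camera has in their place "T_tool_cam" (4x4, takes a point from camera to tool coordinates, whose origin is the TCP and whose axes are the flange's). Camera axes: x right, y down, z forward; pixel columns grow to the right and rows downward; lengths in m; the calibration is good to about 2 mm. A picture is of the moment at which its call begins: read the wrist's pose just before it. camera_model takes no time and is no camera call.
- r.job_done(): hands the job in; it is judged then, once.
Trained networks look in the newest picture that a camera, given by its name, has taken for a name from the list of things; names that differ only in an ending like _2 or _b are one class to them, and where a whole thing is asked for, a point or a joint stands for the part that bears it (a point fixed in the world has none). Each returns a list of dicts, best first, with "conf" (0 to 1); they miss things now and then, are a little off and sometimes report something else, mostly with a low value. They report only what shows in the picture. A call takes as long as a camera call. They do not tell look-alikes from the thing itself.
- viewer.search_frame(camera, thing): "point" ([x, y, z] in m, in world coordinates, good to about 4 mm: the middle of the surface that is visible of it).
- viewer.tip_of(camera, thing): "point" ([x, y, z] in m, in world coordinates, good to about 4 mm: a listed point, or the origin of a listed thing).
The state is a dict: "clock": time; "joint_pos": joint angles; "dq": joint speeds; "tau": joint torques, N m; "tool_pos": TCP position; "ee_rot": TCP orientation; "wrist_force": force on the tool from outside, world axes, zero at the start; "ft_torque": the same for the moment, N m; "width": opening from 0.0 (shut) to 1.0 (fully open); "gripper_force": force on a finger pad.
Only numpy, scipy, OpenCV 4.12 (cv2) and the standard library are available. Lean on these libraries where they do the work, as an engineer would, in place of code of your own. Each camera call takes 0.05 s, during which the arm holds its last target. There are 200 camera calls.

TASK

The light gauge is about to be calibrated. Pull the amber glass reference cell straight up out of the spring catches of its clip rail, gripping it only by its two narrow frosted faces: its broad polished faces must touch nothing, and the other cells and the things lying around stay where they are. Carry it over to the gauge without bumping the gauge, and hold it upright in the open gap between the two heads, squarely across the light path so that the light goes through the middle of both polished faces; finish still holding it there in the air.

Things in the scene. Friction and masses are not known exactly. Their poses are not given: they have to be found in the camera images.
- amber_cell: Amber glass cell, 56 mm tall, 30 to 62 g. Black foot 24 (x) x 16 (y) x 14 mm with a groove in each narrow end; above it glass 22 (x) x 14 (y) x 42 mm. Grip the two narrow white frosted faces (ends of x, 22 mm apart, 14 mm wide); the two broad transparent polished faces (ends of y) must touch nothing. Origin: centre of underside, z up. A 25 N grip does not slip.
- amber_cell_window (a point): Centre of the amber cell's glass, 35 mm above the middle of its underside; the light has to pass here along the cell's y axis. The polished faces lie 7 mm to either side along y.
- amber_cell_face_a: The amber cell's polished face on its -y side, 16 mm wide and 41 mm tall between the edges of the frosted plates. Origin: 2 mm under the middle of the face; axes as the cell's.
- amber_cell_face_b: The amber cell's polished face on its +y side, as face_a.
- clear_cell: The colourless glass reference cell, same shape as the amber one, standing in another pocket of the rail; it stays there.
- green_cell: The dark green glass reference cell, same shape, standing in another pocket of the rail; it stays there.
- clip_rail: Aluminium rail, fixed, 42 (x) x 124 (y) x 20 mm plus 5 mm high end lugs (158 mm over all). Three pockets 44 mm apart along y, floor 6 mm up; each cell stands 14 mm deep, foot flush with the rail's top, its x along the rail's x. Two sprung plungers snap into each foot: 7 to 10 N straight up frees it within 4 mm. Which cell is where varies. Origin: centre of underside, z up.
- gauge: Light gauge, fixed: dark grey base 84 (x) x 160 (y) x 14 mm; on posts two black round heads, 33 mm diameter, facing each other along y over a 72 mm open gap: lit lamp at +y, dark sensor at -y. Top 92 mm above the bench. Display on the base's front edge (-x), up to 27 mm high; no seat for a cell. Origin: centre of underside, z up.
- light_path (a point): Middle of the light path: on the common axis of the two heads, 75 mm above the bench, midway between the lenses (36 mm to each). Axes as the gauge's: the light travels along y.
- cutters: Side cutters with red handles, 55 by 110 by 10 mm, lying on the bench on the robot's side of the rail. Leave alone. Origin: centre of the underside.
- tweezers: Black tweezers, 15 by 120 by 9 mm, lying on the bench beyond the gauge and the rail. Leave alone. Origin: centre of the underside.
- white_cap: White moulded plastic cap, 46 by 46 by 43 mm, standing on the bench beyond the rail. Leave alone. Origin: centre of the underside.
Mind the look-alikes: they are no part of the job. What is shaped like the amber_cell but blue or yellow is not meant.

How it is judged:
By the outcome, as a careful person would: the job done as asked, in the order asked, and still so for the second after the job is handed in, while the arm keeps its last pose, push and grip.
It also fails if it takes over 38 s, if anything falls off the work surface, if the arm or the gripper's body presses on something with over 40 N, if the wrist force passes 120 N, or if a joint passes its speed limit or range.

## Working session

There is one attempt and no reset: what is moved stays moved. The work goes in short steps, Python scripts to look and compute and a tool call to move; the robot and the scene stay as the last step left them, time stands still between calls to the robot, and variables do not carry over. Pictures are saved under pics/ and viewed, at most 10 in all, crops included, and the job is handed in when it is done.

Besides the shell and the picture viewer there is one more tool, called after "Emit:" as name(argument=value, ...), one argument or row to a line, values as JSON. drive_tool: Moves the arm, as the interface text tells. Its arguments: {"type":"object","properties":{"commands":{"type":"array","items":{"type":"array","items":{"type":"number"}}},"grip_force":{"type":"number"}},"required":["commands"]}

```bash
mkdir -p pics; python3 - <<'E'
from bench import r, viewer
import cv2,numpy as np
s=r.sense();print(s['clock'],s['tool_pos'],s['ee_rot'],s['width'],r.grasp_offset)
ims=[]
for c in("top","side"):
    p,d=viewer.get_image(c);np.savez(f"pics/{c}.npz",p=p,d=d);cv2.imwrite(f"pics/{c}.png",p)
    m=viewer.camera_model(c);print(c,m)
    for t in("amber_cell","amber_cell_window","clip_rail","gauge","light_path","clear_cell","green_cell"):
        print(t,[(np.round(x["point"],3).tolist(),round(x["conf"],2)) for x in viewer.tip_of(c,t)[:4]])
E
```

```text
0.0 [0.19619074 0.61918474 0.22164653] [-9.27963972e-05  1.52826877e-01  9.88252629e-01 -8.24011397e-04] 0.998964408959341 0.0187
top {'fov_y': 57.76842473370999, 'cx': 253.80496603623538, 'cy': 190.9838128100135, 'R': array([[-0.01401267, -0.99979455,  0.01464595],
       [-0.99808283,  0.01310257, -0.06048953],
       [ 0.06028521, -0.01546549, -0.99806138]]), 't': array([0.20276099, 0.53133471, 0.89302948])}
amber_cell [([0.597, 0.341, 0.074], 0.74), ([0.542, 0.188, 0.004], 0.56), ([0.482, 0.262, -0.001], 0.46)]
amber_cell_window [([0.634, 0.161, 0.033], 0.53), ([0.537, 0.184, 0.042], 0.49), ([0.479, 0.26, 0.035], 0.45)]
clip_rail [([0.552, 0.144, 0.002], 0.57)]
gauge [([0.594, 0.343, -0.001], 0.94)]
light_path [([0.599, 0.343, 0.073], 0.78)]
clear_cell [([0.55, 0.138, 0.006], 0.6)]
green_cell [([0.563, 0.099, 0.006], 0.49)]
side {'fov_y': 42.840019826516034, 'cx': 250.58302956606266, 'cy': 196.7769438365026, 'R': array([[-0.95772954, -0.28739633, -0.01254887],
       [-0.15782731,  0.56141931, -0.81234161],
       [ 0.24050918, -0.77602301, -0.58304685]]), 't': array([0.56214189, 0.01984854, 0.92751047])}
amber_cell [([0.628, 0.162, 0.005], 0.7), ([0.543, 0.181, 0.006], 0.59), ([0.479, 0.263, 0.002], 0.59)]
amber_cell_window [([0.63, 0.164, 0.035], 0.92), ([0.477, 0.259, 0.037], 0.88), ([0.538, 0.183, 0.044], 0.64)]
clip_rail []
gauge [([0.594, 0.343, 0.005], 0.81)]
light_path [([0.597, 0.349, 0.074], 0.71)]
clear_cell [([0.544, 0.14, 0.004], 0.55)]
green_cell [([0.555, 0.099, 0.004], 0.43)]
```

View pics/top.png

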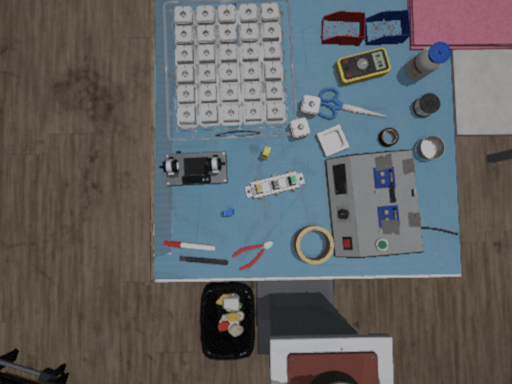

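View pics/side.png

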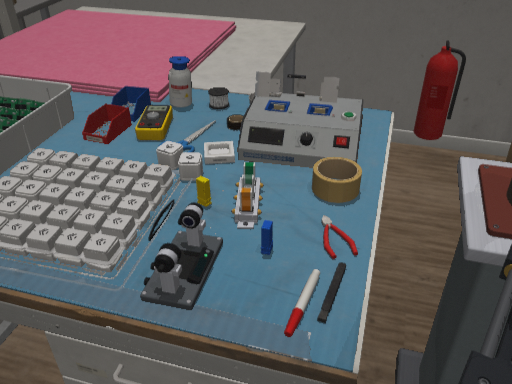

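The rail carries amber (top picture pixel 258,188), clear and green, with amber at the gauge end. The free-standing yellow cell (266,152) and blue cell (228,212) are look-alikes. The gauge is at about (196,168). I'll move above the amber cell for a close look.

Emit:
drive_tool(
  commands=[
    [0, 0, 1.06, -0.459, -0.311, 0, 0],
    [0, 0, 1.06, -0.459, -0.311, 0, 0],
    [0, 0, 1.06, -0.459, -0.311, 0, 0],
    [0, 0, 1.06, -0.459, -0.311, 0, 0],
    [0, 0, 1.06, -0.459, -0.311, 0, 0],
    [0, 0, 1.06, -0.459, -0.311, 0, 0],
    [0, 0, 1.06, -0.459, -0.311, 0, 0],
    [0, 0, 1.06, -0.459, -0.311, 0, 0],
    [0, 0, 1.06, -0.459, -0.311, 0, 0],
    [0, 0, 1.06, -0.459, -0.311, 0, 0],
    [0, 0, 1.06, -0.459, -0.311, 0, 0],
    [0, 0, 1.06, -0.459, -0.311, 0, 0],
  ],
  grip_force=25,
)

```text
clock: 2.0
tool_pos: [0.5434, 0.1773, 0.2231]
ee_rot: [0.002, 0.635, 0.772, -0.0]
wrist_force: [0.2, 0.3, 0.8]
width: 0.501
gripper_force: 0.0
```

Emit:
drive_tool(
  commands=[
    [0, 0, 0, 0, 0, 0, 0],
    [0, 0, 0, 0, 0, 0, 0],
    [0, 0, 0, 0, 0, 0, 0],
  ],
)

```text
clock: 2.3
tool_pos: [0.539, 0.1864, 0.2225]
ee_rot: [-0.0, 0.63, 0.776, 0.0]
wrist_force: [0.3, 0.5, -0.6]
width: 0.502
gripper_force: 0.0
```

```bash
python3 - <<'E'
from bench import r, viewer
import cv2,numpy as np
s=r.sense();print(s['clock'],s['tool_pos'],s['ee_rot'],s['width'],s['joint_pos'])
m=viewer.camera_model("wrist");print(m)
p,d=viewer.get_image("wrist");np.savez("pics/w1.npz",p=p,d=d,pos=s['tool_pos'],q=s['ee_rot'],**m);cv2.imwrite("pics/w1.png",p)
for t in("amber_cell","amber_cell_window","clip_rail","clear_cell","green_cell","gauge","light_path"):
    print(t,[(np.round(x["point"],4).tolist(),round(x["conf"],2)) for x in viewer.tip_of("wrist",t)[:4]])
E
```

```text
2.3 [0.53900647 0.18640168 0.22246341] [-3.48979959e-04  6.30337266e-01  7.76321330e-01  2.98499902e-05] 0.5024948943271605 [-0.84970197  0.1777703   0.50173577  1.68540441 -0.08900391  1.30127402
 -0.12403117]
{'fov_y': 60.73924707157295, 'cx': 251.2471520321409, 'cy': 186.5775398675092, 'T_tool_cam': array([[ 1.37343821e-03, -9.63100562e-01, -2.69138295e-01,
         7.31178162e-02],
       [ 9.99998870e-01,  1.48746071e-03, -2.19729371e-04,
        -2.53421489e-06],
       [ 6.11954121e-04, -2.69137689e-01,  9.63101516e-01,
        -1.62501913e-01],
       [ 0.00000000e+00,  0.00000000e+00,  0.00000000e+00,
         1.00000000e+00]])}
amber_cell [([0.5413, 0.1843, 0.0084], 0.78), ([0.4806, 0.2585, 0.0037], 0.68), ([0.6365, 0.1644, -0.0028], 0.63)]
amber_cell_window [([0.5396, 0.1831, 0.0429], 0.94), ([0.6335, 0.1635, 0.0379], 0.73), ([0.4789, 0.2597, 0.0353], 0.66)]
clip_rail [([0.5513, 0.1368, -0.0002], 0.62)]
clear_cell [([0.5494, 0.1377, 0.0072], 0.66)]
green_cell [([0.5593, 0.1, 0.0074], 0.61)]
gauge [([0.5992, 0.3475, -0.0011], 0.88)]
light_path [([0.5937, 0.344, 0.0759], 0.81)]
```

View pics/w1.png

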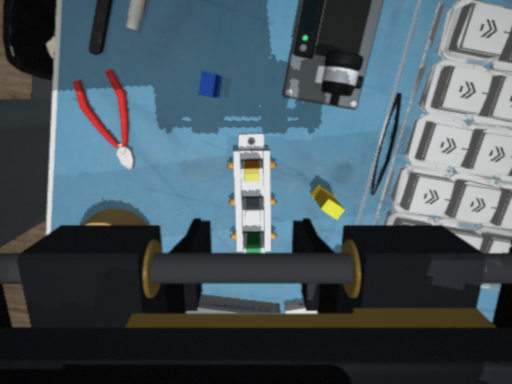

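The wrist picture shows the rail upright at (253,195) and lined up with the tool. Amber is at (252,172), clear at (253,203) and green at (254,240). The yellow look-alike is at (328,202), and the gauge's sensor end is at (340,75). Next I'll get exact rail and gauge poses from depth.

```bash
cat > h.py <<'E'
import numpy as np
from scipy.spatial.transform import Rotation as Ro
def cloud(d,m,pos=None,q=None):
    f=192/np.tan(np.radians(m['fov_y'])/2)
    v,u=np.mgrid[:384,:512]
    X=np.stack([(u-m['cx'])/f*d,(v-m['cy'])/f*d,d],-1)
    if pos is None: return (X-m['t'])@m['R']
    T=m['T_tool_cam']; Xt=X@T[:3,:3].T+T[:3,3]
    return Xt@Ro.from_quat(np.r_[q[1:],q[0]]).as_matrix().T+pos
E
python3 - <<'E'
from bench import viewer
import numpy as np,cv2
from h import *
def rect(P,n):
    (c,s,a)=cv2.minAreaRect((P*1000).astype(np.float32)); print(n,len(P),np.round(c,1),np.round(s,1),round(a,2))
def pca(P):
    c=P-P.mean(0);w,V=np.linalg.eigh(c.T@c);a=V[:,1];return np.degrees(np.arctan2(a[1],a[0]))
w=np.load("pics/w1.npz");t=np.load("pics/top.npz");sd=np.load("pics/side.npz")
C={'wrist':(cloud(w['d'],w,w['pos'],w['q']),w['p']),'top':(cloud(t['d'],viewer.camera_model('top')),t['p']),'side':(cloud(sd['d'],viewer.camera_model('side')),sd['p'])}
for n,(X,p) in C.items():
    tb=X[(abs(X[...,2])<.006)&(X[...,0]>.4)&(X[...,0]<.75)&(abs(X[...,1]-.2)<.15)];print(n,'table z',np.median(tb[:,2]))
    def box(x0,x1,y0,y1,z0,z1):
        return (X[...,0]>x0)&(X[...,0]<x1)&(X[...,1]>y0)&(X[...,1]<y1)&(X[...,2]>z0)&(X[...,2]<z1)
    def big(M):
        k,l,s,_=cv2.connectedComponentsWithStats(M.astype(np.uint8)); return l==1+np.argmax(s[1:,4])
    M=box(.49,.615,.04,.24,.014,.028)
    M=big(M);rect(X[M][:,:2],'rail');print(pca(X[M][:,:2]))
    M=big(box(.52,.67,.24,.46,.009,.019));rect(X[M][:,:2],'gauge base');print(pca(X[M][:,:2]))
    M=box(.53,.66,.25,.44,.07,.1)
    k,l,s,_=cv2.connectedComponentsWithStats(M.astype(np.uint8))
    for i in range(1,k):
        if s[i,4]>15: rect(X[l==i][:,:2],f'head {X[l==i][:,2].max():.3f}')
    hsv=cv2.cvtColor(p,cv2.COLOR_BGR2HSV)
    M=box(.51,.57,.155,.21,.03,.08)
    if M.sum()>3: rect(X[M][:,:2],'cell');print(np.percentile(X[M][:,2],[10,50,90]))
E
```

```text
wrist table z 0.000383210915926524
rail 2616 [550.1 139.1] [ 56.5 124.6] 13.2
103.29414891854017
gauge base 5308 [596.7 320.1] [ 83.8 109.8] 2.21
66.22976583161929
head 0.093 1566 [598.3 287.3] [32.  44.2] 4.47
cell 428 [540.2 182.2] [21.8 14.4] 12.5
[0.0409119  0.06185904 0.06317235]
top table z 1.330283823623959e-05
rail 600 [551.6 141.1] [ 53.9 123.5] 13.31
103.12574914185157
gauge base 1305 [599.7 346.8] [ 88.1 158.9] 2.19
91.66241985733392
head 0.094 199 [599.3 289.4] [31.4 43. ] 2.71
head 0.093 200 [594.7 403.8] [29.5 44.6] 2.68
cell 59 [541.8 184.3] [22.  13.6] 13.03
[0.05383077 0.06158435 0.06446065]
side table z -2.8671486087917632e-05
rail 563 [550.8 140.9] [ 56.2 126.5] 13.11
99.9708735648091
gauge base 2281 [599.5 346.8] [ 90.9 162.2] 1.8
90.21868074562742
head 0.093 383 [597.5 294.3] [31.4 37.7] 0.83
head 0.092 542 [592.6 404.1] [31.2 44.6] 5.76
cell 224 [540.2 183.4] [21.7 16.4] 15.02
[0.03394993 0.05009374 0.06201733]
```

Emit:
drive_tool(
  commands=[
    [0, 0, -0.024, -0.0037, 0.001, 0.04, 0],
    [0, 0, -0.024, -0.0037, 0.001, 0.08, 0],
    [0, 0, -0.024, -0.0037, 0.001, 0.12, 0],
    [0, 0, -0.024, -0.0037, 0.001, 0.12, 0],
    [0, 0, -0.024, -0.0037, 0.001, 0.12, 0],
  ],
)

```text
clock: 3.2
tool_pos: [0.5418, 0.181, 0.1032]
ee_rot: [0.0, 0.622, 0.783, -0.0]
wrist_force: [0.8, 0.1, 0.5]
width: 0.504
gripper_force: 0.0
```

```bash
python3 - <<'E'
from bench import r, viewer
import cv2,numpy as np
from h import *
s=r.sense();R=Ro.from_quat(np.r_[s['ee_rot'][1:],s['ee_rot'][0]]).as_matrix();print(s['tool_pos'],R)
m=viewer.camera_model("wrist");p,d=viewer.get_image("wrist")
X=cloud(d,m,s['tool_pos'],s['ee_rot'])
M=(abs(X[...,0]-.541)<.03)&(abs(X[...,1]-.183)<.025)&(X[...,2]>.056)&(X[...,2]<.07)
c=cv2.minAreaRect((X[M][:,:2]*1000).astype(np.float32));print(M.sum(),c)
if M.sum(): 
    g=np.r_[np.array(c[0])/1000,.026]-s['tool_pos'];print('tool shift',R.T@g)
cv2.imwrite("pics/w2.png",p)
E
```

```text
[0.54176545 0.18097929 0.10322852] [[-2.25816345e-01  9.74169759e-01 -5.08601026e-04]
 [ 9.74169738e-01  2.25815985e-01 -6.79439444e-04]
 [-5.47039117e-04 -6.48892260e-04 -9.99999640e-01]]
777 ((540.2406616210938, 182.29476928710938), (21.889562606811523, 14.77894115447998), 12.938244819641113)
tool shift [ 0.00166807 -0.00113824  0.07722837]
```

View pics/w2.png

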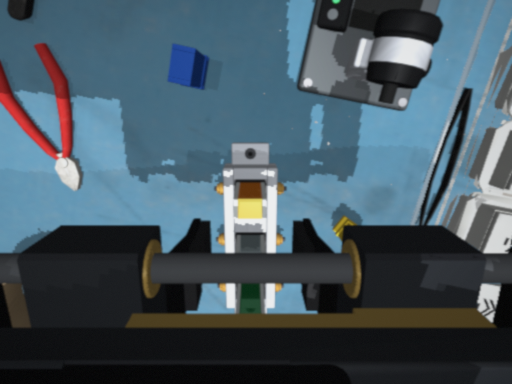

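The amber cell's top is at (250,208), between the fingers at (200,235) and (305,235), which are clear on both sides. I'll descend and grip.

Emit:
drive_tool(
  commands=[
    [0, 0, 0, 0.0018, -0.001, 0.03, 0],
    [0, 0, 0, 0.0018, -0.001, 0.06, 0],
    [0, 0, 0, 0.0018, -0.001, 0.077, 0],
    [0, 0, 0, 0.0018, -0.001, 0.077, 0],
    [0, 0, 0, 0.0018, -0.001, 0.077, 0],
    [0, 0, 0, 0.0018, -0.001, 0.077, 0],
  ],
)

```text
clock: 3.85
tool_pos: [0.5419, 0.1833, 0.0278]
ee_rot: [0.001, 0.622, 0.783, 0.002]
wrist_force: [0.6, 1.0, 0.7]
width: 0.496
gripper_force: 0.0
```

Emit:
drive_tool(
  commands=[
    [0, 0, 0, 0, 0, 0, -0.3],
    [0, 0, 0, 0, 0, 0, -0.6],
    [0, 0, 0, 0, 0, 0, -1],
    [0, 0, 0, 0, 0, 0, -1],
    [0, 0, 0, 0, 0, 0, -1],
    [0, 0, 0, 0, 0, 0, -1],
    [0, 0, 0, 0, 0, 0, -1],
    [0, 0, 0, 0, 0, 0, -1],
  ],
  grip_force=25,
)

```text
clock: 4.65
tool_pos: [0.5404, 0.1827, 0.0258]
ee_rot: [0.0, 0.622, 0.783, 0.0]
wrist_force: [-2.1, -0.1, 5.0]
width: 0.25
gripper_force: 25.0
```

Emit:
drive_tool(
  commands=[
    [0, 0, 0, 0, 0, -0.004, -1],
    [0, 0, 0, 0, 0, -0.008, -1],
    [0, 0, 0, 0, 0, -0.012, -1],
    [0, 0, 0, 0, 0, -0.018, -1],
    [0, 0, 0, 0, 0, -0.028, -1],
    [0, 0, 0, 0, 0, -0.04, -1],
    [0, 0, 0, 0, 0, -0.06, -1],
    [0, 0, 0, 0, 0, -0.08, -1],
    [0, 0, 0, 0, 0, -0.1, -1],
    [0, 0, 0, 0, 0, -0.125, -1],
    [0, 0, 0, 0, 0, -0.13, -1],
    [0, 0, 0, 0, 0, -0.13, -1],
  ],
  grip_force=25,
)

```text
clock: 5.85
tool_pos: [0.5409, 0.1829, 0.1569]
ee_rot: [0.0, 0.622, 0.783, 0.001]
wrist_force: [0.2, 0.5, -1.3]
width: 0.256
gripper_force: 25.0
```

```bash
python3 - <<'E'
from bench import r, viewer
import cv2,numpy as np
s=r.sense();print(s['tool_pos'],s['ee_rot'],s['wrist_force'])
p,d=viewer.get_image("wrist");q,e=viewer.get_image("side")
np.savez("pics/s3.npz",p=q,d=e)
cv2.imwrite("pics/c3.png",np.hstack([cv2.resize(p,(400,300)),cv2.resize(q[120:312,130:386],(400,300))]))
for c in("side","wrist"):
    for t in("amber_cell_window","light_path"):
        print(c,t,[(np.round(x["point"],4).tolist(),round(x["conf"],2)) for x in viewer.tip_of(c,t)[:4]])
E
```

```text
[0.54089608 0.18286593 0.15685634] [3.60777881e-04 6.22103784e-01 7.82933845e-01 1.16012655e-03] [ 0.18318638  0.51178528 -1.25086235]
side amber_cell_window [([0.5363, 0.1805, 0.168], 0.9), ([0.4775, 0.2591, 0.0371], 0.57), ([0.6287, 0.1606, 0.0361], 0.55), ([0.5961, 0.3472, 0.0756], 0.32)]
side light_path [([0.5945, 0.3468, 0.0719], 0.59)]
wrist amber_cell_window [([0.6333, 0.1648, 0.037], 0.81), ([0.5438, 0.1827, 0.1711], 0.72), ([0.4824, 0.2585, 0.036], 0.67)]
wrist light_path []
```

View pics/c3.png

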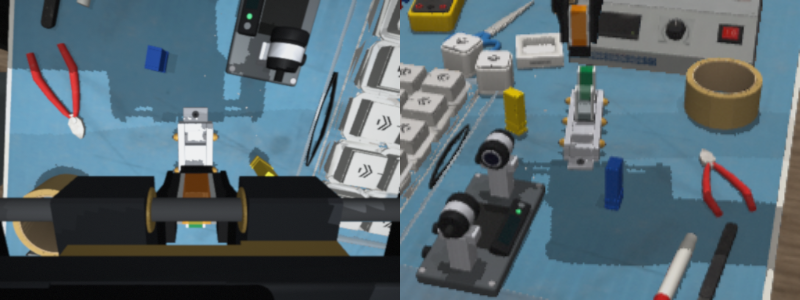

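The cell is out of its catches and held, showing at (195,195) in the left half and (580,30) in the right half. The other cells are still in place. I'll stop short of the gauge, turned to its yaw, to measure it closely.

Emit:
drive_tool(
  commands=[
    [0, 0, 0.05, 0.01, 0.017, -0.01, -1],
    [0, 0, 0.1, 0.02, 0.034, -0.02, -1],
    [0, 0, 0.15, 0.03, 0.05, -0.03, -1],
    [0, 0, 0.188, 0.038, 0.066, -0.033, -1],
    [0, 0, 0.188, 0.038, 0.066, -0.033, -1],
    [0, 0, 0.188, 0.038, 0.066, -0.033, -1],
    [0, 0, 0.188, 0.038, 0.066, -0.033, -1],
    [0, 0, 0.188, 0.038, 0.066, -0.033, -1],
  ],
)

```text
clock: 6.95
tool_pos: [0.5955, 0.2338, 0.1883]
ee_rot: [-0.0, 0.693, 0.721, -0.0]
wrist_force: [0.5, 0.3, 0.5]
width: 0.252
gripper_force: 25.0
```

```bash
python3 - <<'E'
from bench import r, viewer
import cv2,numpy as np
from h import *
s=r.sense();R=Ro.from_quat(np.r_[s['ee_rot'][1:],s['ee_rot'][0]]).as_matrix();print(s['tool_pos'],R.round(4).tolist())
m=viewer.camera_model("wrist");p,d=viewer.get_image("wrist")
X=cloud(d,m,s['tool_pos'],s['ee_rot']);cv2.imwrite("pics/w4.png",p)
np.savez("pics/w4.npz",p=p,d=d,pos=s['tool_pos'],q=s['ee_rot'],**m)
print([(x['point'],x['conf']) for x in viewer.tip_of("wrist","light_path")])
def an(X,n):
  for z0,z1,mn in((.009,.019,800),(.082,.097,30)):
    M=(abs(X[...,0]-.597)<.06)&(abs(X[...,1]-.347)<.1)&(X[...,2]>z0)&(X[...,2]<z1)
    k,l,st,_=cv2.connectedComponentsWithStats(M.astype(np.uint8))
    for i in range(1,k):
      if st[i,4]>mn:
        P=X[l==i]; print(n,z0,st[i,4],cv2.minAreaRect((P[:,:2]*1000).astype(np.float32)),P[:,2].max())
        if z0>.05:
            # ridge: per-y-slice x midpoint
            for y in np.arange(P[:,1].min()+.004,P[:,1].max()-.002,.006):
                S=P[abs(P[:,1]-y)<.003]
                if len(S)>4: print('   y %.3f x %.4f..%.4f mid %.4f'%(y,S[:,0].min(),S[:,0].max(),(S[:,0].min()+S[:,0].max())/2))
an(X,'wrist')
t=np.load("pics/top.npz");an(cloud(t['d'],viewer.camera_model('top')),'top')
E
```

```text
[0.59552287 0.23380463 0.18833393] [[-0.0397, 0.9992, -0.0006], [0.9992, 0.0397, -0.0002], [-0.0002, -0.0006, -1.0]]
[([0.5945, 0.344, 0.0763], 0.75)]
wrist 0.009 8161 ((599.7734985351562, 328.4394836425781), (90.30839538574219, 126.58484649658203), 2.2096080780029297) 0.018991729307816507
wrist 0.082 1516 ((598.015869140625, 292.6418762207031), (29.40239143371582, 34.90610885620117), 2.111365556716919) 0.09333120491746454
   y 0.279 x 0.5861..0.6112 mid 0.5986
   y 0.285 x 0.5850..0.6118 mid 0.5984
   y 0.291 x 0.5840..0.6116 mid 0.5978
   y 0.297 x 0.5830..0.6117 mid 0.5974
   y 0.303 x 0.5829..0.6124 mid 0.5977
top 0.009 1305 ((599.72802734375, 346.80804443359375), (88.10487365722656, 158.8502960205078), 2.1886110305786133) 0.018998515266253423
top 0.082 161 ((599.2536010742188, 293.9022521972656), (29.530168533325195, 33.59505844116211), 0.6559683084487915) 0.09356253557347563
   y 0.281 x 0.5867..0.6110 mid 0.5989
   y 0.287 x 0.5867..0.6108 mid 0.5988
   y 0.293 x 0.5868..0.6109 mid 0.5989
   y 0.299 x 0.5844..0.6135 mid 0.5990
   y 0.305 x 0.5844..0.6139 mid 0.5992
top 0.082 160 ((594.253173828125, 399.3576965332031), (29.37381362915039, 34.76566696166992), 7.707479476928711) 0.09304718946669917
   y 0.385 x 0.5827..0.6097 mid 0.5962
   y 0.391 x 0.5806..0.6100 mid 0.5953
   y 0.397 x 0.5830..0.6076 mid 0.5953
   y 0.403 x 0.5832..0.6074 mid 0.5953
   y 0.409 x 0.5829..0.6076 mid 0.5953
```

View pics/w4.png

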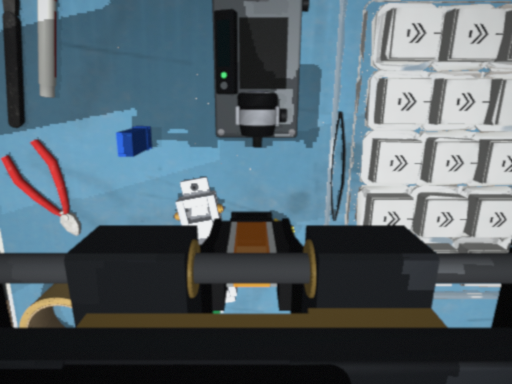

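The sensor head is at (258,115). The display with its green light is on the left at (225,75), so the gauge's -x side faces the robot as expected. The held cell is at (252,245). I'll move over the gap, still high.

Emit:
drive_tool(
  commands=[
    [0, 0, 0, 0.03, 0.0015, 0, -1],
    [0, 0, 0, 0.06, 0.003, 0, -1],
    [0, 0, 0, 0.09, 0.004, 0, -1],
    [0, 0, 0, 0.112, 0.005, 0, -1],
    [0, 0, 0, 0.112, 0.005, 0, -1],
    [0, 0, 0, 0.112, 0.005, 0, -1],
    [0, 0, 0, 0.112, 0.005, 0, -1],
    [0, 0, 0, 0.112, 0.005, 0, -1],
  ],
)

```text
clock: 7.85
tool_pos: [0.597, 0.3452, 0.1889]
ee_rot: [0.0, 0.693, 0.72, 0.0]
wrist_force: [-0.1, 0.1, -0.6]
width: 0.249
gripper_force: 25.0
```

```bash
python3 - <<'E'
from bench import r, viewer
import cv2,numpy as np
from h import *
s=r.sense();R=Ro.from_quat(np.r_[s['ee_rot'][1:],s['ee_rot'][0]]).as_matrix();print(s['tool_pos'],R.round(4).tolist())
m=viewer.camera_model("wrist");p,d=viewer.get_image("wrist")
X=cloud(d,m,s['tool_pos'],s['ee_rot']);cv2.imwrite("pics/w5.png",p)
M=(abs(X[...,0]-.597)<.06)&(abs(X[...,1]-.347)<.1)&(X[...,2]>.065)&(X[...,2]<.097)
k,l,st,_=cv2.connectedComponentsWithStats(M.astype(np.uint8))
for i in range(1,k):
  if st[i,4]>100:
    P=X[l==i]; print(st[i],P.min(0),P.max(0))
    P=P[P[:,2]>.082]; print(cv2.minAreaRect((P[:,:2]*1000).astype(np.float32)))
    for y in np.arange(P[:,1].min()+.003,P[:,1].max(),.006):
        S=P[abs(P[:,1]-y)<.003]
        if len(S)>4: print('   y %.3f x %.4f..%.4f mid %.4f'%(y,S[:,0].min(),S[:,0].max(),(S[:,0].min()+S[:,0].max())/2))
# held cell top-ish points
M=(abs(X[...,0]-s['tool_pos'][0])<.02)&(abs(X[...,1]-s['tool_pos'][1])<.02)&(X[...,2]>.15)&(X[...,2]<.235)
hs=cv2.cvtColor(p,cv2.COLOR_BGR2HSV);M&=(hs[...,1]>130)&(hs[...,0]<25)
P=X[M];print(len(P),P.min(0),P.max(0))
E
```

```text
[0.59696394 0.34520388 0.18885008] [[-0.0382, 0.9993, 0.0003], [0.9993, 0.0382, -0.0002], [-0.0002, 0.0003, -1.0]]
[ 231   86   40   58 1756] [0.57842957 0.37991089 0.07518358] [0.61112918 0.42518358 0.09295985]
((593.8152465820312, 397.7916259765625), (29.454845428466797, 33.44154739379883), 2.7779345512390137)
   y 0.384 x 0.5797..0.6093 mid 0.5945
   y 0.390 x 0.5796..0.6090 mid 0.5943
   y 0.396 x 0.5802..0.6079 mid 0.5941
   y 0.402 x 0.5801..0.6076 mid 0.5938
   y 0.408 x 0.5807..0.6072 mid 0.5940
   y 0.414 x 0.5815..0.6062 mid 0.5938
1062 [0.58905979 0.33789429 0.18256671] [0.6050284  0.35255036 0.22676903]
```

View pics/w5.png

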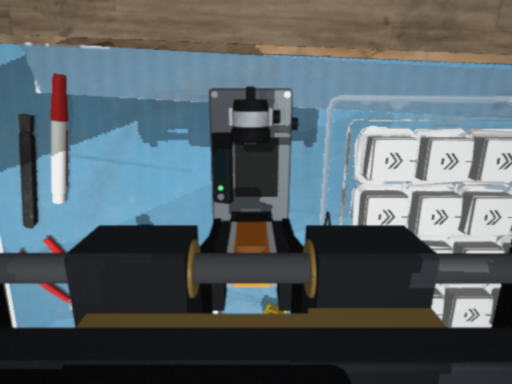

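The held cell is at (252,250), with the lamp head at (250,118), and it is centred on the gauge line. Both cameras agree on the middle to within about 1 mm. I'll lower it straight down.

Emit:
drive_tool(
  commands=[
    [0, 0, 0, 0, 0, 0.02, -1],
    [0, 0, 0, 0, 0, 0.04, -1],
    [0, 0, 0, 0, 0, 0.06, -1],
    [0, 0, 0, 0, 0, 0.08, -1],
    [0, 0, 0, 0, 0, 0.1, -1],
    [0, 0, 0, 0, 0, 0.115, -1],
    [0, 0, 0, 0, 0, 0.125, -1],
    [0, 0, 0, 0, 0, 0.129, -1],
    [0, 0, 0, 0, 0, 0.129, -1],
    [0, 0, 0, 0, 0, 0.129, -1],
    [0, 0, 0, 0, 0, 0.129, -1],
    [0, 0, 0, 0, 0, 0.129, -1],
  ],
)

```text
clock: 9.1
tool_pos: [0.5968, 0.3469, 0.0603]
ee_rot: [0.0, 0.693, 0.721, 0.0]
wrist_force: [0.7, 0.1, -1.2]
width: 0.252
gripper_force: 25.0
```

```bash
python3 - <<'E'
from bench import r, viewer
import cv2,numpy as np
from h import *
L=[];Q=[]
for i in range(8):
    p,d=viewer.get_image("side");s=r.sense();L.append(s['tool_pos']);Q.append(s['ee_rot'])
print(np.mean(L,0),np.std(L,0),np.mean(Q,0),s['wrist_force'],s['clock'],s['dq'].round(3) if hasattr(s['dq'],'round') else s['dq'])
for t in("amber_cell_window","light_path"): print(t,[(np.round(x["point"],4).tolist(),round(x["conf"],2)) for x in viewer.tip_of("side",t)[:4]])
cv2.imwrite("pics/s6.png",cv2.resize(p[170:314,110:302],(800,600),interpolation=cv2.INTER_CUBIC))
E
```

```text
[0.59658151 0.34672177 0.05976429] [8.75607155e-05 5.31152684e-05 1.86136517e-04] [1.86360517e-05 6.92821093e-01 7.21109490e-01 1.28288102e-04] [ 0.10977632 -0.08751057 -0.14709877] 9.5 [-0.002  0.001  0.    -0.    -0.001 -0.001  0.001]
amber_cell_window [([0.5951, 0.3493, 0.0743], 0.91), ([0.4761, 0.2624, 0.0363], 0.73)]
light_path [([0.5975, 0.3453, 0.0714], 0.73)]
```

View pics/s6.png

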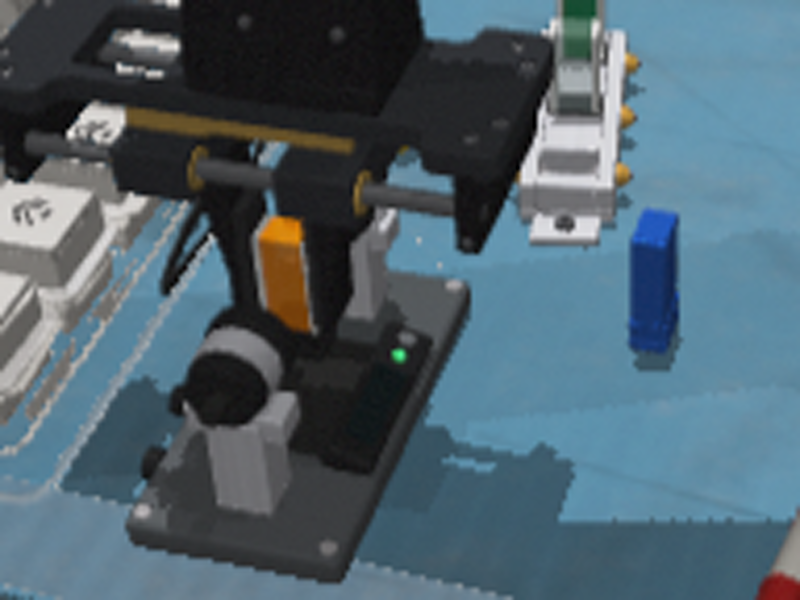

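The amber cell hangs upright between the heads at (285,270) in the crop, touching nothing. I'll shift it 0.6 mm to centre it, let it settle and hand in.

Emit:
drive_tool(
  commands=[
    [0, 0, 0, -0.0006, -0.0003, 0, -1],
    [0, 0, 0, -0.0006, -0.0003, 0, -1],
    [0, 0, 0, -0.0006, -0.0003, 0, -1],
    [0, 0, 0, -0.0006, -0.0003, 0, -1],
    [0, 0, 0, -0.0006, -0.0003, 0, -1],
    [0, 0, 0, -0.0006, -0.0003, 0, -1],
  ],
)

```text
clock: 10.2
tool_pos: [0.5962, 0.346, 0.0595]
ee_rot: [0.0, 0.693, 0.721, -0.0]
wrist_force: [0.3, -0.2, -1.0]
width: 0.25
gripper_force: 25.0
```

```bash
python3 - <<'E'
from bench import r
s=r.sense();print(s['clock'],s['tool_pos'],s['gripper_force'],s['wrist_force']);print(r.job_done())
E
```

```text
10.2 [0.59622547 0.34602806 0.05952078] 24.99979741825541 [ 0.29224731 -0.21977692 -1.02289381]
the job is handed in; nothing more can be done
None
```

The job is handed in at 10.2 s: the amber cell is held upright at 25 N in the gauge gap, square across the light path and, by my measurements, within about 1 mm of its middle; no verdict came back.

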